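# Turn the tumbler drum until its label faces front and latch it

### The job

Roll the drum of the bench tumbler round by its rubber rim until the white label on its hatch cover faces front, then swing the latch down so that its tongue drops fully home into the notch of the drum's flange and locks it there. Never press on any part of the tumbler with more than 25 N, so that its bearings are not strained; let go at the end, and leave the small bottle, the pinion and the shaft in front of it where they are.

Things in the scene. Friction and masses are not known exactly. Their poses are not given: they have to be found in the camera images.
- tumbler: bench deburring tumbler, bolted down: grey base plate 173 x 171 mm, bearing block at its right end, gear case (104 mm high) at its left end, motor along its back; a metal drum lies across it. Origin: on the worktop under the middle of the drum; x points to the tumbler's back, y along the drum's axis to the left end, z up. The front is the -x side
- drum (a joint): angle of the drum about its axis (tumbler y, 84 mm above the worktop). 0, or any whole turn (6.283), is where the label faces front and the notch is at the very top under the latch. It grows as the drum's top moves to the back, turns without end, starts from 0.9 to 5.3 and stays where it is left: bearing friction 0.07 N m, about 1.5 N at the rim. Drum 0.8 kg
- rim_axis (a point): fixed point on the drum's axis, at the middle of the black rubber rim by which the drum is turned: at the right end, tumbler y = -56 to -30 mm, radius 46 mm, worn so that it runs 2.5 mm out of true. The top of the rim is 46 mm above this point, give or take 2.5 mm. Left of the rim the drum is 38 mm in radius (hatch cover and screws up to 43 mm)
- notch (a point): middle of the mouth of the one notch in the edge of the drum's steel flange (left end, tumbler y = 40 to 48 mm, radius 46 mm); turns with the drum. The notch is 13 mm wide at its mouth and 10 mm deep
- label (a point): middle of the white label (44 mm along the drum, 45 mm round it), on its surface, 40 mm from the drum's axis; turns with the drum
- label_front (a point): fixed point where the middle of the label is when it faces front: 40 mm from the drum's axis, 55 degrees from the top towards the front (the label then looks to the front and 35 degrees up)
- latch (a joint): angle of the latch, a steel bar with a black rubber pad at its front end, hinged behind the flange. 0: fully home, bar level, tongue in the notch; grows as the bar is lifted, up to 1.0. Starts from 0.4 to 0.75 and stays where it is left (0.3 to 1.5 N at the pad moves it). If the notch is not under it, the tongue stops on the flange at about 0.15
- tongue (a point): tip of the latch's tongue, 62 mm in front of the hinge; moves with the latch. Tapered, 5 mm wide at the tip, 10 mm at the root, 8 mm thick: if the notch's middle is within about 3 mm of it, pressing the latch down draws the drum into line. It takes a few newtons on the pad
- latch_pad (a point): middle of the upper face of the latch's black rubber pad (46 mm along the bar, 20 mm wide, 11 mm thick), the place to push it down; moves with the latch on a circle about the hinge
- latch_hinge (a point): fixed point on the latch's hinge axis (along tumbler y), 44 mm left of the tumbler's middle, 62 mm behind the drum's axis, 126 mm above the worktop. With the latch home, the middle of the pad's upper face is 105 mm in front of it and 17.5 mm above it
- glue: bystander: small bottle with a pointed cap, 44 mm across, 126 mm high, standing in front of the tumbler on the right; origin under its middle
- pinion: bystander: small brass-coloured pinion, 40 mm across, 17 mm high, in front of the tumbler on the left; origin under its middle
- shaft: bystander: stepped shaft 126 mm long, 24 mm thick, lying along the front of the tumbler; origin under its middle

How it is judged:
On the way, in this order (a step that is already met when the one before it is completed fails the run):
1. the drum is turned so that the label faces front, the latch still up (distance between label and label_front below 0.006 m and value of joint latch above 0.2 rad), for 0.2 s.
2. the latch is down, its tongue home in the notch (value of joint latch below 0.04 rad), for 0.2 s.
At the end, for the whole second after the job is handed in: the latch is home (within 0.04 rad), the middle of the label is within 4 mm of the place where it faces front, and the drum is at rest (value of joint latch below 0.04 rad and distance between label and label_front below 0.004 m and velocity of joint drum between -0.05 and 0.05 rad/s); the robot touches nothing.
It fails at once if any part of the tumbler is pressed with more than 25 N (contact force between any of the fingers, the arm and tumbler above 25 N).
It fails at once if the bottle, the pinion or the shaft is moved by more than 20 mm (distance of any of glue, pinion, shaft from where it was at the start of the episode above 0.02 m).
It also fails if it takes over 72 s, if anything falls off the work surface, if the arm or the gripper's body presses on something with over 40 N, if the wrist force passes 120 N, or if a joint passes its speed limit or range.

### The arm

A 7-joint arm with a two-finger parallel gripper is mounted at the origin on a cart in front of the work surface, level with it; the furniture and walls round the work are solid. World frame = base frame: x ahead of the robot, y to its left, z up, the work surface at z = 0. Lengths are in m, angles in rad, forces in N, time in s.
With the tool pointing down it reaches from about 0.4 to 0.85 m from the base axis. Payload 4.5 kg.
Tool frame: the origin (TCP) lies at the very end of the fingers, on their centre line; the grasp point (between the pads) lies 19 mm behind it (tcp_to_grasp is the z of the grasp point in the tool frame, in m); z points along the fingers, y is the line along which they close (so a half turn about z gives the same grasp; the last joint's range is limited). The gripper opens to 88 mm and grips with 3 to 60 N. Pads are 18 mm wide; open, the fingers measure 123 mm over their backs; the gripper's body (75 mm by 187 mm) begins 45 mm behind the grasp point.
Start: joints at [-1.281, 0.689, -0.195, 1.565, 0.157, 0.902, -0.215], TCP at [0.158, 0.605, 0.239] pointing down, gripper open.
Joint ranges: [-3.01, 3.01], [-0.46, 2.08], [-1.47, 1.51], [0.13, 2.56], [-1, 4.14], [0.04, 2.09], [-2.66, 2.66]. Speed limits (rad/s): [2.57, 2.57, 3.14, 3.14, 3.14, 3.14, 3.14].

### API

Orientations are given as a unit quaternion [x, y, z, w].
In Python, from plant import * gives the robot as it stands. The module is installed in compiled form; this text tells all that it offers.
- The arm moves only by the shell command python3 -m jog 'ROWS' [OPENING] [FORCE]. ROWS is JSON, a list that holds one entry, the list of rows, each a list of 6 numbers: the shift along the tool's x, y, z in m, then the turn, a rotation vector about the tool's x, y, z in rad. In form: [[[dx, dy, dz, ax, ay, az], ...]]. A call has 1 to 12 rows; each row shifts and turns the commanded pose from where the row before left it, along the tool's axes as they then stand; what a row does not reach is not made up. A row lasts 1/8 s, in which the tool goes at most 62.5 mm and 10.7 degrees, less where a joint would pass 70% of its speed; a pose out of reach is approached as far as the arm can. A call with a gripper value outside its range is refused whole. OPENING is the finger opening in m, from 0 to 0.0881, set as the call begins (- or left out, the last holds). The fingers move at their own pace and stop on an object; FORCE is the grip in N (left out, the last holds). Time passes only in rows, so rows that do not move let the fingers close. It gives the time, the measured TCP pose, the force, the opening and the grip force at its end, in the units of the state.
- get_state(): the state, without advancing time (a new reading comes with each control period).
- snapshot(name): name is "scene" or "top" or "wrist"; returns a dict with "frame" (420x560x3 uint8, red, green, blue), "mtx" (3x3 intrinsics, pixels), "xyz" and "orientation" of the camera in the world; the wrist camera has in their place "mount" (4x4, takes a point from camera to tool coordinates, whose origin is the TCP and whose axes are the flange's). Camera axes: x right, y down, z forward; pixel columns grow to the right and rows downward; lengths in m; the calibration is good to about 2 mm. The wrist camera is an equidistant fisheye: a pixel r from the principal point sees the ray r / f radians off the axis. A picture is of the moment at which its call begins: read the wrist's pose just before it. There is no depth.
- finish_job(): hands the job in; it is judged then, once.
The state is a dict: "clock": time; "q": joint angles; "qd": joint speeds; "joint_torque": joint torques, N m; "tool_pos": TCP position; "eef_rot": TCP orientation; "contact_force": force on the tool from outside, world axes, zero at the start; "moment": the same for the moment, N m; "opening": opening from 0.0 (shut) to 1.0 (fully open); "finger_force": force on a finger pad.
Only numpy, scipy, OpenCV 4.12 (cv2) and the standard library are available. Lean on these libraries where they do the work, as an engineer would, in place of code of your own. Each camera call takes 0.05 s, during which the arm holds its last target. There are 200 camera calls.

## Working session

There is one attempt and no reset: what is moved stays moved. The work goes in short steps, Python scripts to look and compute and a shell command to move; the robot and the scene stay as the last step left them, time stands still between calls to the robot, and variables do not carry over. Pictures are saved under pics/ and viewed, at most 10 in all, crops included, and the job is handed in when it is done.

```bash
mkdir -p pics; ls; python3 - <<'E'
from plant import *
import cv2, numpy as np
for n in ["scene","top"]:
    s=snapshot(n); cv2.imwrite(f"pics/{n}0.png",s["frame"][:,:,::-1])
    print(n,np.round(s["mtx"],1).tolist(),s["xyz"],s["orientation"])
st=get_state(); print(st)
E
```

```text
pics
scene [[486.1, 0.0, 281.9], [0.0, 486.1, 211.5], [0.0, 0.0, 1.0]] [ 0.23896432 -0.22095052  0.76289165] [ 0.90778778 -0.21279963  0.0829649  -0.35178756]
top [[468.2, 0.0, 283.5], [0.0, 468.2, 209.0], [0.0, 0.0, 1.0]] [0.45635562 0.30045226 0.94922488] [-0.70405069  0.70924167 -0.03261214  0.0150109 ]
{'clock': 0.1, 'q': array([-1.28116414,  0.68989715, -0.19452445,  1.56621641,  0.15730975,
        0.90252695, -0.21506129]), 'qd': array([-0.00219022, -0.00087834, -0.00031706, -0.00353151,  0.00134636,
       -0.00053722, -0.00133688]), 'joint_torque': array([-3.13419943e-03, -5.28502500e+01, -1.27139971e+00, -1.53838187e+01,
       -5.25350519e-02,  2.03994918e-03,  4.03961144e-05]), 'tool_pos': array([0.15805731, 0.60410018, 0.2379985 ]), 'eef_rot': array([ 1.27507222e-01,  9.91837297e-01, -8.26776627e-04, -4.13519992e-05]), 'contact_force': array([ 1.26544722,  0.00174301, -0.01909556]), 'moment': array([ 0.00942603, -0.02116882, -0.02691126]), 'finger_force': 0.0, 'opening': 1.0000201317270658}
```

View pics/scene0.png

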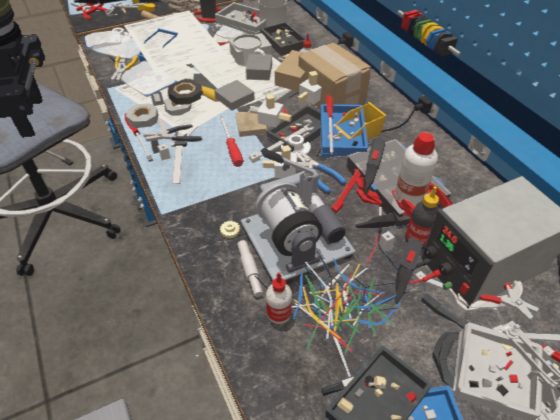

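View pics/top0.png

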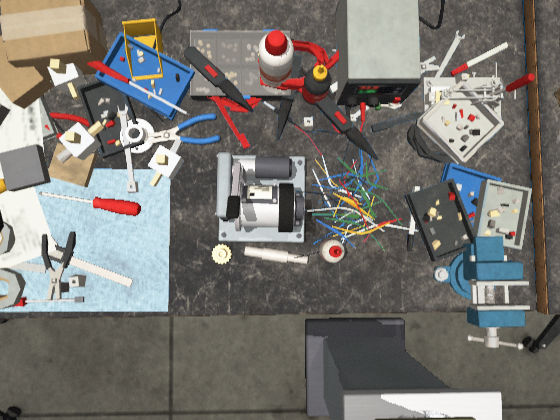

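The scene view shows the tumbler at about (297,225), with the pinion at (230,229), shaft (250,268) and bottle (278,300) in front of it. In the top view it is at about (262,198), with image up = +x and left = +y. The rim is at the right (290,208), the latch at the left (235,185) and a label-like patch is near (262,192). I'll enlarge both.

```bash
cat > h.py <<'E'
import numpy as np, cv2
from scipy.spatial.transform import Rotation as R
from plant import *
class Cam:
    def __init__(s,n):
        d=snapshot(n); s.im=d["frame"]; s.K=d["mtx"]; s.p=np.array(d["xyz"]); s.R=R.from_quat(d["orientation"]).as_matrix()
    def ray(s,u,v):
        return s.R@np.linalg.solve(s.K,[u,v,1.])
    def onz(s,u,v,z):
        d=s.ray(u,v); return s.p+d*(z-s.p[2])/d[2]
    def proj(s,P):
        c=(np.atleast_2d(P)-s.p)@s.R; q=c@s.K.T; return q[:,:2]/q[:,2:]
E
python3 - <<'E'
from h import *
t=Cam("top"); s=Cam("scene")
a=cv2.resize(t.im[140:275,200:360],None,fx=5,fy=5*.88,interpolation=cv2.INTER_CUBIC)
a=cv2.resize(t.im[145:265,200:360],(800,600),interpolation=cv2.INTER_CUBIC)
b=cv2.resize(s.im[165:285,220:380],(800,600),interpolation=cv2.INTER_CUBIC)
cv2.imwrite("pics/t1.png",a[:,:,::-1]);cv2.imwrite("pics/s1.png",b[:,:,::-1])
E
```

```text
(no output)
```

View pics/t1.png

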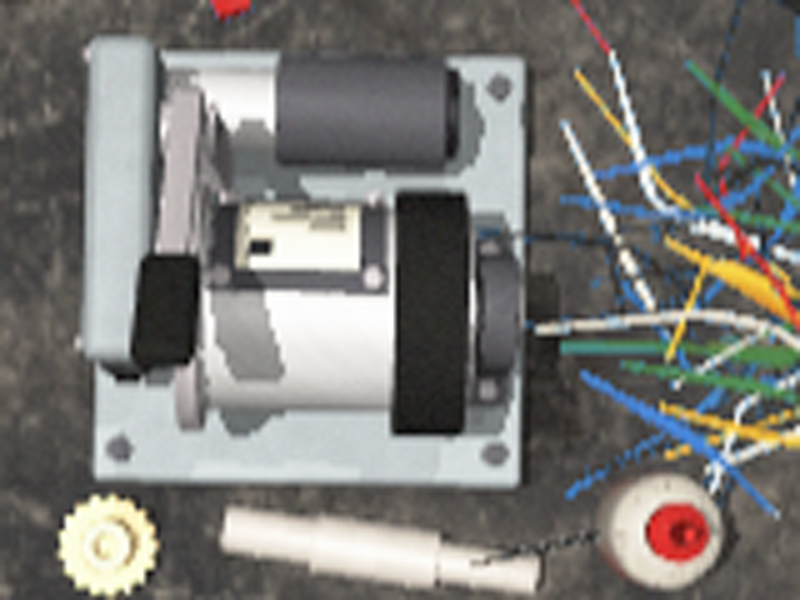

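View pics/s1.png

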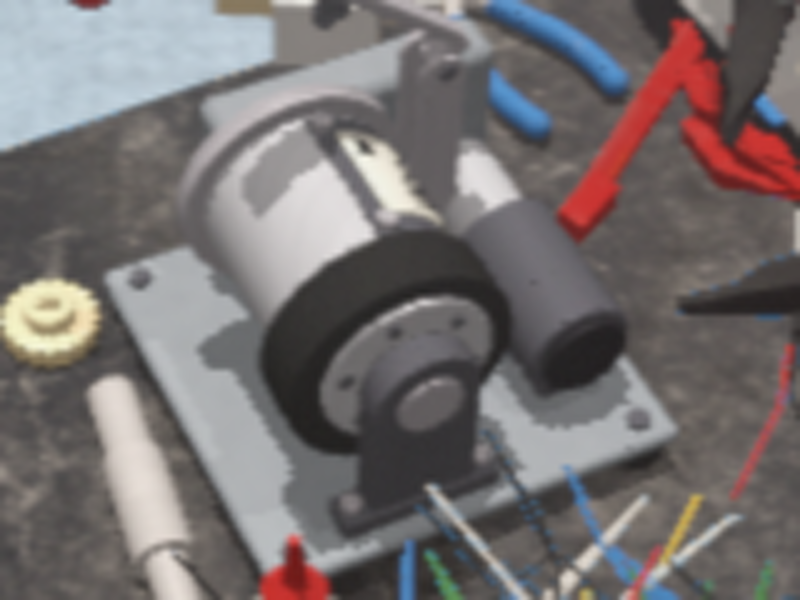

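The top crop shows the rim at cols 395–470 and rows 195–435, and the label at cols 237–362 and rows 203–272, a little behind the top of the drum. The black latch pad is at (168,310), and the plate corners are (523,55), (520,485) and (95,482). The scene crop shows the raised latch bar and its hinge at (445,65). Next I'll work out positions from these.

```bash
cat > m.py <<'E'
from h import *
def rim(t):
    g=t.im[145:265,200:360].max(2); m=(g<45).astype(np.uint8)
    n,l,st,c=cv2.connectedComponentsWithStats(m[:, :],connectivity=4)
    return [(s[:5].tolist(),np.round(c[i],1).tolist()) for i,s in enumerate(st) if i and s[4]>60]
def label(t):
    I=t.im[145:265,200:360].astype(int); m=((I.min(2)>150)&(I[...,0]-I[...,2]>18)).astype(np.uint8)
    n,l,st,c=cv2.connectedComponentsWithStats(m,connectivity=4)
    return [(s[:5].tolist(),np.round(c[i],1).tolist()) for i,s in enumerate(st) if i and s[4]>40]
E
python3 - <<'E'
from m import *
t=Cam("top")
print("dark",rim(t)); print("label",label(t))
f=lambda x,y:(200+x/5,145+y/5)
for n,c in dict(TR=(523,55),BR=(520,485),BL=(95,482)).items(): print(n,t.onz(*f(*c),0.008))
# axis from tangent rays of rim
def angs(c): d=t.ray(*f(*c)); return np.arctan2(d[0],-d[2])
a1,a2=angs((432,193)),angs((430,436)); a=(a1+a2)/2
L=0.046/np.sin(abs(a1-a2)/2); print("axis x,z from tangents",t.p[0]+L*np.sin(a),t.p[2]-L*np.cos(a), "x at z=.084",t.p[0]+np.tan(a)*(t.p[2]-.084))
print("rim ends y",t.onz(*f(395,315),.130),t.onz(*f(469,315),.130))
print("pad", t.onz(*f(168,310),.19))
print("flange right/left", t.onz(*f(203,330),.13),t.onz(*f(177,425),.084))
E
```

```text
dark [([79, 39, 15, 22, 184], [86.8, 45.8]), ([27, 51, 13, 23, 246], [33.0, 61.2]), ([79, 66, 14, 21, 238], [85.4, 77.6])]
label [([47, 41, 25, 12, 90], [58.1, 44.4]), ([122, 95, 22, 22, 196], [131.7, 105.6]), ([12, 99, 19, 20, 238], [20.7, 108.6]), ([45, 102, 43, 7, 71], [67.7, 104.9])]
TR [0.62741976 0.2329534  0.008     ]
BR [0.45300228 0.23611699 0.008     ]
BL [0.45560308 0.40628276 0.008     ]
axis x,z from tangents 0.5179565252977494 0.06424143189570919 x at z=.084 0.516581193795184
rim ends y [0.51328912 0.28770647 0.13      ] [0.5131212 0.2617236 0.13     ]
pad [0.51122114 0.36227109 0.19      ]
flange right/left [0.50846131 0.35494333 0.13      ] [0.47637206 0.36763597 0.084     ]
```

```bash
python3 - <<'E'
from m import *
from scipy.optimize import brentq
t=Cam("top"); f=lambda x,y:(200+x/5,145+y/5)
x0=.5168; 
d=t.ray(*f(188,430)); d=d/-d[2]
# flange front tangent -> axis x
n=np.hypot(d[0],1); print("axis x from flange", t.p[0]+d[0]*(t.p[2]-.084)+.046*n)
d=t.ray(*f(300,238)); o=t.p
k=brentq(lambda k:np.hypot(o[0]+k*d[0]-x0,o[2]+k*d[2]-.084)-.040,.7/abs(d[2]),(o[2]-.1)/abs(d[2])) if 1 else 0
P=o+k*d; th=np.arctan2(P[0]-x0,P[2]-.084); print("label",P,"drum",th+np.radians(55),"arc mm at rim to front",46*(th+np.radians(55)))
d=t.ray(*f(168,310)); 
for lam in np.arange(.3,.9,.1):
    a=lam+np.arctan2(.0175,.105); r=np.hypot(.105,.0175); p=np.array([x0+.062-r*np.cos(a),.362,.126+r*np.sin(a)]); print(round(lam,2),p,t.proj(p)[0], (t.proj(p)[0]-[200,145])*5)
E
python3 -m jog '[[[0,0,0,0,0,0.1665],[0,0,0,0,0,0.1665],[0,0,0,0,0,0.1665],[0,0,0,0,0,0.1665],[0,0,0,0,0,0.1665],[0,0,0,0,0,0.1665],[0,0,0,0,0,0.1665],[0,0,0,0,0,0.1665]]]' 0
```

```text
axis x from flange 0.5205101921363721
label [0.5421665  0.32124915 0.11492799] drum 1.6468560797512823 arc mm at rim to front 75.75537966855899
0.3 [0.48366127 0.362      0.17374801] [234.58453191 224.33528006] [172.92265957 396.67640031]
0.4 [0.48890342 0.362      0.18300749] [234.12974705 220.9306103 ] [170.64873524 379.65305151]
0.5 [0.49504378 0.362      0.19169738] [233.69245048 216.90811114] [168.4622524 359.5405557]
0.6 [0.502021   0.362      0.19973083] [233.27882878 212.29903257] [166.39414389 336.49516285]
0.7 [0.50976538 0.362      0.2070276 ] [232.89504417 207.1462021 ] [164.47522085 310.73101048]
0.8 [0.51819953 0.362      0.21351476] [232.54708046 201.50405083] [162.73540231 282.52025413]
0.9 [0.52723917 0.362      0.2191275 ] [232.24057734 195.43819914] [161.20288672 252.19099569]
clock: 1.3
tool_pos: [0.1579, 0.6047, 0.2387]
eef_rot: [0.715, 0.699, -0.0, -0.0]
contact_force: [-0.5, 1.0, -0.2]
opening: 0.115
finger_force: 0.0
```

```bash
python3 -m jog '[[[-0.033,0.0374,0,0,0,0],[-0.033,0.0374,0,0,0,0],[-0.033,0.0374,0,0,0,0],[-0.033,0.0374,0,0,0,0],[-0.033,0.0374,0,0,0,0],[-0.033,0.0374,0,0,0,0],[-0.033,0.0374,0,0,0,0],[-0.033,0.0374,0,0,0,0],[-0.033,0.0374,0,0,0,0],[-0.033,0.0374,0,0,0,0],[0,0,0,0,0,0],[0,0,0,0,0,0]]]' 0
```

```text
clock: 2.8
tool_pos: [0.5258, 0.2691, 0.2385]
eef_rot: [0.713, 0.701, -0.0, -0.001]
contact_force: [-0.3, 1.0, -0.0]
opening: 0.005
finger_force: 0.0
```

```bash
python3 -m jog '[[[0.003,0.003,0.03,0,0,0],[0.003,0.003,0.03,0,0,0],[0,0,0.02,0,0,0],[0,0,0.015,0,0,0],[0,0,0,0,0,0],[0,0,0,0,0,0]]]'; python3 - <<'E'
from h import *
a=[]
for i in range(2):
    s=Cam("scene")
cv2.imwrite("pics/s2.png",cv2.resize(s.im[125:285,240:400],(600,600),interpolation=cv2.INTER_CUBIC)[:,:,::-1])
E
```

```text
clock: 3.55
tool_pos: [0.5328, 0.2749, 0.1445]
eef_rot: [0.713, 0.701, 0.001, 0.0]
contact_force: [0.2, -0.5, -0.8]
opening: 0.005
finger_force: 0.0
```

View pics/s2.png

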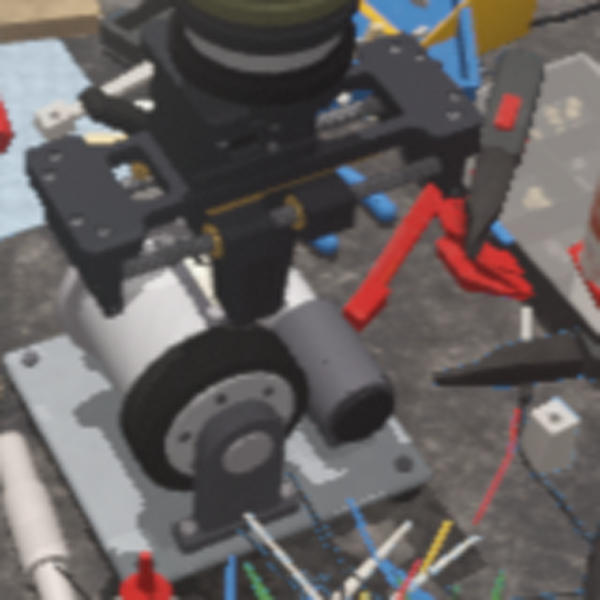

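The closed fingers, tip at about (245,315), hover just behind the top of the rim at (215,345). I'll lower gently until they touch.

```bash
python3 -m jog '[[[0,0,0.004,0,0,0],[0,0,0.004,0,0,0],[0,0,0.002,0,0,0],[0,0,0.001,0,0,0],[0,0,0,0,0,0]]]'
```

```text
clock: 4.28
tool_pos: [0.5325, 0.2742, 0.1326]
eef_rot: [0.713, 0.701, -0.0, -0.0]
contact_force: [0.5, -0.5, 1.0]
opening: 0.006
finger_force: 0.0
```

```bash
python3 -m jog '[[[0,0,0.001,0,0,0],[0,0,0.0005,0,0,0],[0,0,0,0,0,0]]]'
```

```text
clock: 4.65
tool_pos: [0.5325, 0.2743, 0.1312]
eef_rot: [0.713, 0.701, 0.0, -0.0]
contact_force: [-0.4, -0.0, -0.5]
opening: 0.005
finger_force: 0.0
```

```bash
python3 -m jog '[[[0,0,0.001,0,0,0],[0,0,0,0,0,0]]]';  python3 -m jog '[[[0,0,0.001,0,0,0],[0,0,0,0,0,0]]]'
```

```text
clock: 4.9
tool_pos: [0.5325, 0.2743, 0.1301]
eef_rot: [0.713, 0.701, -0.0, -0.0]
contact_force: [0.6, 0.9, 0.2]
opening: 0.003
finger_force: 0.0
clock: 5.15
tool_pos: [0.5325, 0.2743, 0.1291]
eef_rot: [0.713, 0.701, -0.0, -0.0]
contact_force: [0.4, 0.3, 0.4]
opening: 0.003
finger_force: 0.0
```

```bash
python3 -m jog '[[[0,0,0.001,0,0,0],[0,0,0,0,0,0]]]';  python3 -m jog '[[[0,0,0.001,0,0,0],[0,0,0,0,0,0]]]'
```

```text
clock: 5.4
tool_pos: [0.5325, 0.2743, 0.1281]
eef_rot: [0.713, 0.701, -0.0, -0.0]
contact_force: [-0.4, 0.8, 0.5]
opening: 0.006
finger_force: 0.0
clock: 5.65
tool_pos: [0.5327, 0.2743, 0.1276]
eef_rot: [0.713, 0.701, 0.0, 0.0]
contact_force: [-0.2, -1.2, 2.4]
opening: 0.008
finger_force: 1.6
```

```bash
python3 -m jog '[[[0,-0.001,0.0006,0,0,0],[0,-0.002,0,0,0,0],[0,-0.002,0,0,0,0]]]'
```

```text
clock: 6.02
tool_pos: [0.53, 0.2744, 0.1278]
eef_rot: [0.713, 0.701, 0.002, 0.001]
contact_force: [1.9, -1.5, 7.3]
opening: 0.004
finger_force: 3.4
```

```bash
python3 -m jog '[[[0,-0.002,-0.0003,0,0,0],[0,-0.002,-0.0003,0,0,0]]]'; python3 -m jog '[[[0,-0.002,-0.0002,0,0,0],[0,-0.002,-0.0002,0,0,0]]]'
```

```text
clock: 6.28
tool_pos: [0.5251, 0.2746, 0.128]
eef_rot: [0.713, 0.701, 0.002, 0.001]
contact_force: [2.0, -0.5, 3.9]
opening: 0.002
finger_force: 2.5
clock: 6.52
tool_pos: [0.5202, 0.2746, 0.128]
eef_rot: [0.713, 0.701, 0.001, 0.0]
contact_force: [1.1, -0.6, 4.3]
opening: 0.003
finger_force: 2.2
```

```bash
python3 -m jog '[[[0,-0.0025,0.0002,0,0,0],[0,-0.0025,0,0,0,0],[0,-0.0025,0,0,0,0]]]'; python3 -m jog '[[[0,-0.0025,0,0,0,0],[0,-0.0025,0,0,0,0],[0,-0.0025,0,0,0,0]]]'; python3 - <<'E'
from m import *
t=Cam("top"); print(label(t)); cv2.imwrite("pics/t3.png",cv2.resize(t.im[145:265,200:360],(640,480),interpolation=cv2.INTER_CUBIC)[:,:,::-1])
E
```

```text
clock: 6.9
tool_pos: [0.5127, 0.2748, 0.1279]
eef_rot: [0.713, 0.701, 0.001, 0.0]
contact_force: [1.5, -0.4, 6.0]
opening: 0.004
finger_force: 3.2
clock: 7.28
tool_pos: [0.5047, 0.275, 0.1276]
eef_rot: [0.713, 0.701, 0.0, 0.0]
contact_force: [1.5, 0.9, 4.2]
opening: 0.002
finger_force: 1.8
[([47, 51, 7, 16, 56], [48.7, 59.7]), ([12, 99, 19, 20, 163], [21.8, 108.6]), ([45, 101, 25, 6, 42], [57.6, 103.7])]
```

```bash
python3 -m jog '[[[0,0,-0.008,0,0,0],[0,0.014,0,0,0,0],[0,0.014,0,0,0,0],[0,0,0.004,0,0,0],[0,0,0.003,0,0,0],[0,0,0,0,0,0]]]';python3 -m jog '[[[0,0,0.0007,0,0,0],[0,0,0,0,0,0]]]'
```

```text
clock: 8.07
tool_pos: [0.5319, 0.2742, 0.1281]
eef_rot: [0.713, 0.701, -0.001, -0.0]
contact_force: [-0.1, -0.2, -0.9]
opening: 0.01
finger_force: 0.0
clock: 8.32
tool_pos: [0.532, 0.2743, 0.1278]
eef_rot: [0.713, 0.701, -0.0, -0.0]
contact_force: [-1.5, -0.6, 0.7]
opening: 0.001
finger_force: 0.8
```

```bash
python3 -m jog '[[[0,0,0.0009,0,0,0],[0,-0.002,0,0,0,0],[0,-0.0025,0,0,0,0]]]'; python3 -m jog '[[[0,-0.0025,0,0,0,0],[0,-0.0025,0,0,0,0]]]'
```

```text
clock: 8.7
tool_pos: [0.5301, 0.2744, 0.1278]
eef_rot: [0.713, 0.701, 0.002, 0.001]
contact_force: [2.7, -1.1, 7.1]
opening: 0.008
finger_force: 3.6
clock: 8.95
tool_pos: [0.525, 0.2745, 0.1281]
eef_rot: [0.713, 0.701, 0.002, 0.001]
contact_force: [1.5, -1.1, 8.3]
opening: 0.008
finger_force: 4.0
```

```bash
python3 -m jog '[[[0,-0.0025,-0.0003,0,0,0],[0,-0.0025,-0.0001,0,0,0],[0,-0.0025,-0.0001,0,0,0]]]'; python3 -m jog '[[[0,-0.0025,-0.0001,0,0,0],[0,-0.0025,0,0,0,0],[0,-0.0025,0,0,0,0]]]'
```

```text
clock: 9.32
tool_pos: [0.5172, 0.2747, 0.1283]
eef_rot: [0.713, 0.701, 0.002, 0.001]
contact_force: [1.6, -1.6, 5.7]
opening: 0.005
finger_force: 3.0
clock: 9.7
tool_pos: [0.5097, 0.2749, 0.1284]
eef_rot: [0.713, 0.701, 0.002, 0.001]
contact_force: [1.7, -0.4, 5.6]
opening: 0.008
finger_force: 3.1
```

```bash
python3 -m jog '[[[0,-0.0025,0,0,0,0],[0,-0.0025,0,0,0,0],[0,0,-0.01,0,0,0],[0,0,-0.03,0,0,0],[0,0.03,-0.03,0,0,0],[0,0.05,-0.03,0,0,0],[0,0.02,0,0,0,0],[0,0,0,0,0,0]]]'; python3 - <<'E'
from m import *
t=Cam("top"); print(label(t)); cv2.imwrite("pics/t4.png",cv2.resize(t.im[145:265,200:360],(800,600),interpolation=cv2.INTER_CUBIC)[:,:,::-1])
E
```

```text
clock: 10.7
tool_pos: [0.6035, 0.2724, 0.2272]
eef_rot: [0.714, 0.701, -0.0, 0.0]
contact_force: [-0.1, -0.5, -1.2]
opening: 0.002
finger_force: 0.0
[([47, 62, 16, 17, 118], [51.2, 70.4]), ([122, 95, 22, 22, 168], [132.7, 105.2]), ([12, 99, 19, 20, 203], [20.8, 108.6]), ([45, 102, 43, 7, 82], [66.3, 105.0])]
```

View pics/t4.png

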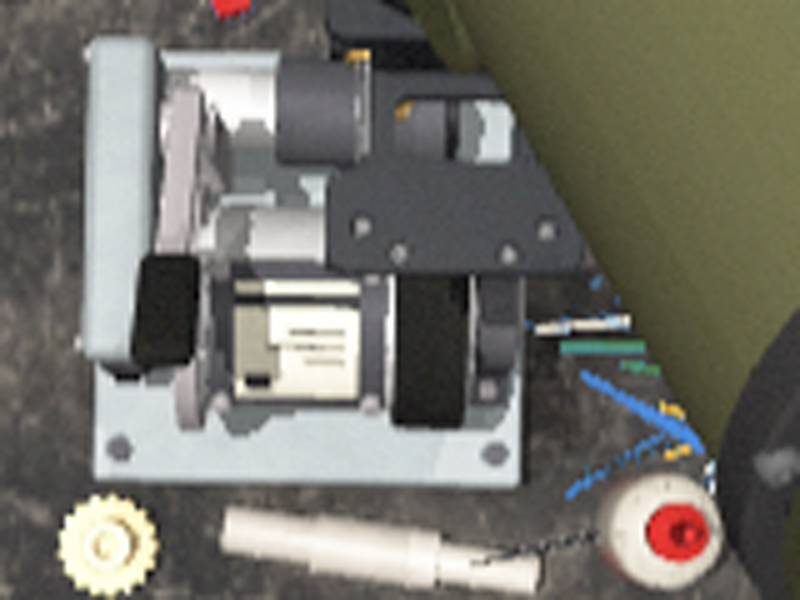

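The label is now at crop cols 235–360 and rows 280–400, in front of the top.

```bash
cat >> m.py <<'E'
def ang(t,c,x0=.518,r=.040):
    d=t.ray(200+c[0]/5,145+c[1]/5); d=d/np.hypot(d[0],d[2])
    w=np.array([t.p[0]-x0,t.p[2]-.084]); D=np.array([d[0],d[2]]); b=w@D; k=b*b-w@w+r*r
    if k<0: return np.nan
    P=w+(-b-np.sqrt(k))*D; return np.arctan2(P[0],P[1])+np.radians(55)
def col(t,c):  # gray profile along crop column c
    im=cv2.resize(t.im[145:265,200:360],(800,600),interpolation=cv2.INTER_CUBIC)
    return im[:,c-4:c+5].mean(1)
E
python3 - <<'E'
from m import *
t=Cam("top")
for x0 in(.5165,.5185,.5205): print(x0,[round(float(ang(t,(c,r),x0)),3) for c,r in((297,280),(297,400),(297,340))])
p=col(t,330); print([(r,p[r].astype(int).tolist()) for r in range(265,430,5)])
E
```

```text
0.5165 [1.211, 0.031, 0.673]
0.5185 [1.159, -0.054, 0.622]
0.5205 [1.107, -0.15, 0.569]
[(265, [71, 73, 75]), (270, [68, 70, 71]), (275, [69, 69, 75]), (280, [159, 159, 149]), (285, [245, 245, 232]), (290, [255, 253, 239]), (295, [157, 156, 146]), (300, [66, 65, 66]), (305, [143, 143, 132]), (310, [239, 239, 227]), (315, [255, 255, 251]), (320, [254, 255, 251]), (325, [255, 255, 249]), (330, [211, 209, 192]), (335, [216, 215, 198]), (340, [251, 252, 241]), (345, [224, 220, 204]), (350, [229, 225, 208]), (355, [243, 240, 225]), (360, [213, 207, 190]), (365, [227, 223, 205]), (370, [250, 248, 235]), (375, [250, 247, 236]), (380, [248, 245, 233]), (385, [245, 241, 227]), (390, [247, 243, 229]), (395, [218, 212, 193]), (400, [109, 107, 101]), (405, [77, 76, 78]), (410, [145, 148, 147]), (415, [199, 207, 207]), (420, [209, 218, 218]), (425, [205, 212, 214])]
```

```bash
python3 - <<'E'
from m import *
t=Cam("top"); f=lambda x,y:(200+x/5,145+y/5)
for z in(.01,.02): print("block bolts mid",((t.onz(*f(488,245),z)+t.onz(*f(488,388),z))/2)[:2])
for r in (.044,.043): 
    pass
print("t1 centre from lower edge",[ang(t,(300,270),x0)+.5625 for x0 in(.515,.517,.519)])
print("t4 centre",[(x0,np.round([ang(t,(297,280.5),x0)-.5625,ang(t,(297,398.5),x0)+.5625],3)) for x0 in(.513,.515,.517,.519)])
E
```

```text
block bolts mid [0.52084101 0.2484002 ]
block bolts mid [0.52015443 0.2489544 ]
t1 centre from lower edge [np.float64(1.9104361624647197), np.float64(1.8551413662910428), np.float64(1.8011865329780608)]
t4 centre [(0.513, array([0.738, 0.742])), (0.515, array([0.684, 0.671])), (0.517, array([0.631, 0.595])), (0.519, array([0.579, 0.511]))]
```

```bash
python3 -m jog '[[[0.001,-0.036,0.02,0,0,0],[0.001,-0.035,0.02,0,0,0],[0,0,0.03,0,0,0],[0,0,0.015,0,0,0],[0,0,0.008,0,0,0],[0,0,0.003,0,0,0],[0,0,0,0,0,0]]]';python3 -m jog '[[[0,0,0.001,0,0,0],[0,0,0,0,0,0]]]'
```

```text
clock: 11.72
tool_pos: [0.5326, 0.2764, 0.1318]
eef_rot: [0.713, 0.701, 0.0, 0.0]
contact_force: [0.2, 0.4, 0.5]
opening: 0.007
finger_force: 0.0
clock: 11.98
tool_pos: [0.5323, 0.2764, 0.1308]
eef_rot: [0.713, 0.701, 0.0, 0.0]
contact_force: [0.6, -0.2, -0.2]
opening: 0.003
finger_force: 0.0
```

```bash
python3 -m jog '[[[0,0,0.001,0,0,0],[0,0,0,0,0,0]]]';python3 -m jog '[[[0,0,0.0008,0,0,0],[0,0,0,0,0,0]]]';python3 -m jog '[[[0,0,0.0006,0,0,0],[0,0,0,0,0,0]]]'
```

```text
clock: 12.22
tool_pos: [0.5321, 0.2763, 0.1294]
eef_rot: [0.713, 0.701, 0.0, -0.0]
contact_force: [-1.1, -0.1, -1.3]
opening: -0.0
finger_force: 0.0
clock: 12.48
tool_pos: [0.5322, 0.2763, 0.1287]
eef_rot: [0.713, 0.701, 0.0, -0.0]
contact_force: [-0.6, -0.1, 0.5]
opening: 0.006
finger_force: 0.5
clock: 12.72
tool_pos: [0.5324, 0.2763, 0.1286]
eef_rot: [0.713, 0.701, 0.0, 0.0]
contact_force: [-0.9, 0.3, 5.3]
opening: 0.004
finger_force: 2.4
```

```bash
python3 -m jog '[[[0,-0.0025,0.0002,0,0,0],[0,-0.0025,0,0,0,0],[0,-0.0025,-0.0001,0,0,0]]]'; python3 -m jog '[[[0,-0.0025,-0.0002,0,0,0],[0,-0.0025,-0.0001,0,0,0],[0,-0.0025,-0.0001,0,0,0]]]'
```

```text
clock: 13.1
tool_pos: [0.5267, 0.2765, 0.129]
eef_rot: [0.713, 0.701, 0.002, 0.001]
contact_force: [2.2, -0.6, 7.3]
opening: 0.006
finger_force: 3.5
clock: 13.48
tool_pos: [0.5191, 0.2767, 0.1294]
eef_rot: [0.713, 0.701, 0.002, 0.001]
contact_force: [1.4, -0.7, 6.6]
opening: 0.006
finger_force: 3.3
```

```bash
python3 -m jog '[[[0,-0.0025,-0.0001,0,0,0],[0,-0.0025,-0.0002,0,0,0],[0,-0.0025,-0.0002,0,0,0]]]'; python3 -m jog '[[[0,-0.0025,-0.0001,0,0,0],[0,-0.0015,-0.0001,0,0,0],[0,0,0,0,0,0]]]'
```

```text
clock: 13.85
tool_pos: [0.5114, 0.2769, 0.1297]
eef_rot: [0.713, 0.701, 0.002, 0.001]
contact_force: [1.4, 0.0, 5.5]
opening: 0.008
finger_force: 2.6
clock: 14.22
tool_pos: [0.5062, 0.277, 0.1295]
eef_rot: [0.713, 0.701, 0.001, 0.0]
contact_force: [0.8, -0.9, 6.9]
opening: 0.005
finger_force: 3.2
```

```bash
python3 -m jog '[[[0,0,-0.01,0,0,0],[0,0,-0.04,0,0,0],[0,-0.02,-0.05,0,0,0],[0.04,-0.03,-0.02,0,0,0],[0.04,-0.03,0,0,0,0],[0,0,0,0,0,0],[0,0,0,0,0,0]]]'; python3 - <<'E'
from h import *
st=get_state(); w=snapshot("wrist"); t=Cam("top"); s=Cam("scene")
print(st["tool_pos"],st["eef_rot"],{k:np.round(w[k],3).tolist() for k in w if k!="frame"})
a=np.hstack([cv2.resize(t.im[145:265,200:320],(400,400),interpolation=2),cv2.resize(s.im[165:285,230:350],(400,400),interpolation=2)])
b=cv2.resize(w["frame"],(266,200)); 
cv2.imwrite("pics/w5.png",w["frame"][:,:,::-1])
np.save("w5.npy",w["frame"])
c=np.zeros((200,800,3),np.uint8); c[:,:266]=b
cv2.imwrite("pics/c5.png",np.vstack([a,c])[:,:,::-1])
E
```

```text
clock: 15.1
tool_pos: [0.4267, 0.3572, 0.2488]
eef_rot: [0.713, 0.701, -0.001, 0.0]
contact_force: [0.7, -0.6, -0.5]
opening: 0.003
finger_force: 0.0
[0.42674581 0.35723723 0.24878807] [ 7.13084486e-01  7.01077646e-01 -7.51068652e-04  2.93943289e-04] {'mtx': [[325.192, 0.0, 276.712], [0.0, 325.192, 209.362], [0.0, 0.0, 1.0]], 'mount': [[-0.001, -0.961, -0.278, 0.071], [1.0, -0.001, 0.0, -0.001], [-0.001, -0.278, 0.961, -0.146], [0.0, 0.0, 0.0, 1.0]]}
```

View pics/c5.png

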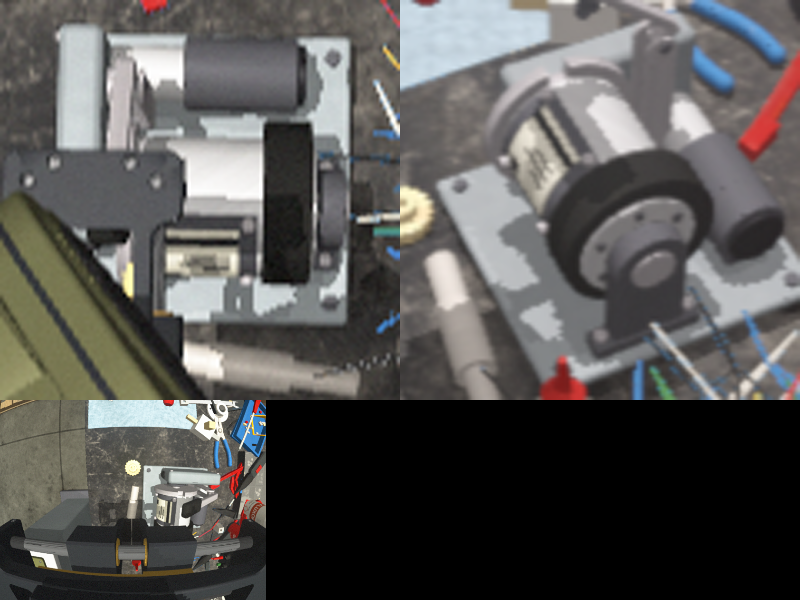

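The scene view shows the notch as a gap in the flange at the upper left (560,75), close to the top. The label, at (205,255) in the top view, faces front. I'll measure the remaining angle.

```bash
python3 - <<'E'
from m import *
t=Cam("top"); s=Cam("scene")
p=col(t,330); print([(r,int(p[r].mean())) for r in range(315,425,5)])
yaw=-.016
def N(th,x0=.5185,z=.084,r=.046,y=.044):
    # tumbler frame -> world, origin (x0,.3177)
    X=np.array([r*np.sin(th),y,z+r*np.cos(th)]); c,si=np.cos(yaw),np.sin(yaw)
    return [x0+c*X[0]-si*X[1],.3177+si*X[0]+c*X[1],X[2]]
for i,y in enumerate((.040,.048)):
  for th in (-.2,-.1,0,.1,.2):
    print(y,th,((s.proj(N(th,y=y))[0]-[255,165])*[10,10]).round())
im=cv2.resize(s.im[165:225,255:315],(600,600),interpolation=cv2.INTER_CUBIC)
w=np.load("w5.npy")[190:270,310:410]; wi=cv2.resize(w,(200,160))
cv2.imwrite("pics/n5.png",im[:,:,::-1])
E
```

```text
[(315, 189), (320, 164), (325, 91), (330, 60), (335, 65), (340, 64), (345, 120), (350, 170), (355, 135), (360, 46), (365, 23), (370, 105), (375, 167), (380, 188), (385, 185), (390, 160), (395, 140), (400, 101), (405, 113), (410, 139), (415, 159), (420, 198)]
0.04 -0.2 [186. 223.]
0.04 -0.1 [209. 213.]
0.04 0 [231. 204.]
0.04 0.1 [253. 198.]
0.04 0.2 [275. 193.]
0.048 -0.2 [168. 196.]
0.048 -0.1 [190. 186.]
0.048 0 [213. 177.]
0.048 0.1 [235. 171.]
0.048 0.2 [257. 166.]
```

View pics/n5.png

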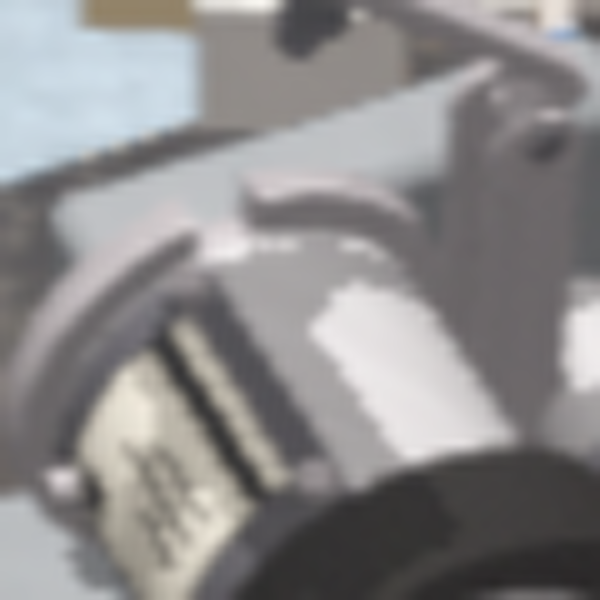

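```bash
python3 - <<'E'
from m import *
t=Cam("top")
for x0 in(.515,.517,.5185,.520): print(x0,ang(t,(297,343.5),x0)-.5625, "stripe t4-now",ang(t,(330,300),x0)-ang(t,(330,363.5),x0))
E
```

```text
0.515 0.11733310041507128 stripe t4-now 0.573774614124855
0.517 0.06582995535612968 stripe t4-now 0.5787155604789928
0.5185 0.0267149817027037 stripe t4-now 0.5836981430529934
0.52 -0.012902258878755957 stripe t4-now 0.5898739564730396
```

```bash
python3 -m jog '[[[0.002,0.04,0,0,0,0],[0.002,0.039,0,0,0,0],[0,0,-0.0,0,0,0],[0,0,0.008,0,0,0],[0,0,0.006,0,0,0],[0,0,0,0,0,0]]]'; python3 -m jog '[[[0,0,0.004,0,0,0],[0,0,0.003,0,0,0],[0,0,0,0,0,0]]]'
```

```text
clock: 16.15
tool_pos: [0.5047, 0.3608, 0.2343]
eef_rot: [0.713, 0.701, -0.001, -0.0]
contact_force: [-0.2, 0.7, 0.1]
opening: 0.004
finger_force: 0.0
clock: 16.52
tool_pos: [0.5058, 0.3607, 0.2278]
eef_rot: [0.713, 0.701, -0.0, -0.0]
contact_force: [0.1, 0.3, 0.5]
opening: 0.003
finger_force: 0.0
```

```bash
python3 -m jog '[[[0,0,0.003,0,0,0],[0,0,0.003,0,0,0],[0,-0.001,0.002,0,0,0]]]'; python3 -m jog '[[[0,-0.002,0.002,0,0,0],[0,-0.002,0.002,0,0,0],[0,-0.002,0.002,0,0,0],[0,-0.002,0.002,0,0,0]]]'
```

```text
clock: 16.9
tool_pos: [0.5051, 0.3607, 0.2198]
eef_rot: [0.713, 0.701, 0.0, -0.0]
contact_force: [-0.0, -0.6, 0.6]
opening: 0.0
finger_force: 0.3
clock: 17.4
tool_pos: [0.497, 0.3609, 0.2119]
eef_rot: [0.713, 0.701, 0.0, 0.0]
contact_force: [-0.2, 0.4, -0.1]
opening: 0.005
finger_force: 0.2
```

```bash
python3 -m jog '[[[0,-0.002,0.0025,0,0,0],[0,-0.002,0.0025,0,0,0],[0,-0.002,0.003,0,0,0],[0,-0.002,0.003,0,0,0]]]'; python3 -m jog '[[[0,-0.002,0.003,0,0,0],[0,-0.002,0.003,0,0,0],[0,-0.002,0.003,0,0,0],[0,-0.0015,0.003,0,0,0]]]';  python3 -m jog '[[[0,-0.0015,0.003,0,0,0],[0,-0.0015,0.003,0,0,0],[0,-0.001,0.003,0,0,0],[0,-0.001,0.003,0,0,0]]]'
```

```text
clock: 17.9
tool_pos: [0.4888, 0.3611, 0.2008]
eef_rot: [0.713, 0.701, -0.0, -0.0]
contact_force: [-0.0, 0.7, 1.0]
opening: 0.004
finger_force: 0.2
clock: 18.4
tool_pos: [0.4814, 0.3612, 0.1888]
eef_rot: [0.713, 0.701, 0.0, -0.0]
contact_force: [0.2, -0.8, -0.0]
opening: 0.004
finger_force: 0.2
clock: 18.9
tool_pos: [0.4765, 0.3612, 0.1768]
eef_rot: [0.713, 0.701, -0.0, -0.0]
contact_force: [-0.5, 0.6, -0.1]
opening: 0.003
finger_force: 0.2
```

```bash
python3 -m jog '[[[0,-0.001,0.003,0,0,0],[0,-0.001,0.003,0,0,0],[0,0,0.002,0,0,0],[0,0,0.002,0,0,0]]]'; python3 -m jog '[[[0,0,0.0015,0,0,0],[0,0,0.0015,0,0,0],[0,0,0.001,0,0,0]]]';  python3 -m jog '[[[0,0,0.001,0,0,0],[0,0,0.001,0,0,0]]]';  python3 -m jog '[[[0,0,0.001,0,0,0],[0,0,0.001,0,0,0]]]'
```

```text
clock: 19.4
tool_pos: [0.4746, 0.3613, 0.1669]
eef_rot: [0.713, 0.701, 0.0, -0.0]
contact_force: [-0.6, 0.2, 0.7]
opening: 0.008
finger_force: 0.2
clock: 19.77
tool_pos: [0.4745, 0.3613, 0.1629]
eef_rot: [0.713, 0.701, 0.0, -0.0]
contact_force: [-0.0, 0.2, -0.0]
opening: 0.006
finger_force: 0.2
clock: 20.02
tool_pos: [0.4746, 0.3613, 0.161]
eef_rot: [0.713, 0.701, 0.0, 0.0]
contact_force: [0.4, 0.1, 0.9]
opening: 0.005
finger_force: 0.2
clock: 20.27
tool_pos: [0.4745, 0.3613, 0.159]
eef_rot: [0.713, 0.701, 0.0, -0.0]
contact_force: [-0.3, 0.4, 0.1]
opening: 0.006
finger_force: 0.2
```

```bash
for i in 1 ; do python3 -m jog '[[[0,0,0.001,0,0,0],[0,0,0.001,0,0,0]]]'; python3 -m jog '[[[0,0,0.001,0,0,0],[0,0,0.001,0,0,0]]]';python3 -m jog '[[[0,0,0.001,0,0,0],[0,0,0.0005,0,0,0]]]'; python3 -m jog '[[[0,0,0.0007,0,0,0],[0,0,0.0003,0,0,0]]]'; done | grep -v eef
```

```text
clock: 20.52
tool_pos: [0.4745, 0.3613, 0.1569]
contact_force: [-0.4, -0.0, 1.3]
opening: 0.004
finger_force: 0.2
clock: 20.78
tool_pos: [0.4746, 0.3613, 0.155]
contact_force: [-0.9, -0.4, 0.9]
opening: 0.005
finger_force: 0.2
clock: 21.02
tool_pos: [0.4745, 0.3613, 0.1534]
contact_force: [-0.2, 0.8, 1.1]
opening: 0.001
finger_force: 0.2
clock: 21.28
tool_pos: [0.4745, 0.3613, 0.1525]
contact_force: [-0.1, 0.2, 0.4]
opening: 0.003
finger_force: 0.2
```

```bash
(python3 -m jog '[[[0,0,0.001,0,0,0],[0,0,0.001,0,0,0]]]'; python3 -m jog '[[[0,0,0.001,0,0,0],[0,0,0.001,0,0,0]]]';python3 -m jog '[[[0,0,0.0007,0,0,0],[0,0,0.0003,0,0,0]]]'; python3 -m jog '[[[0,0,0.0007,0,0,0],[0,0,0.0003,0,0,0]]]') | grep -v eef
```

```text
clock: 21.52
tool_pos: [0.4745, 0.3613, 0.1505]
contact_force: [-0.3, 0.7, 1.3]
opening: 0.003
finger_force: 0.2
clock: 21.78
tool_pos: [0.4745, 0.3613, 0.1484]
contact_force: [0.3, -0.5, 0.4]
opening: -0.002
finger_force: 0.2
clock: 22.02
tool_pos: [0.4745, 0.3613, 0.1475]
contact_force: [-0.7, 0.3, -0.1]
opening: 0.005
finger_force: 0.2
clock: 22.28
tool_pos: [0.4745, 0.3613, 0.1465]
contact_force: [-0.7, 0.0, 0.2]
opening: 0.007
finger_force: 0.2
```

```bash
(python3 -m jog '[[[0,0,0.0007,0,0,0],[0,0,0.0003,0,0,0]]]'; python3 -m jog '[[[0,0,0.0007,0,0,0],[0,0,0.0003,0,0,0]]]';python3 -m jog '[[[0,0,0.0005,0,0,0],[0,0,0,0,0,0]]]'; python3 -m jog '[[[0,0,0.0005,0,0,0],[0,0,0,0,0,0]]]') | grep -v eef
```

```text
clock: 22.52
tool_pos: [0.4744, 0.3613, 0.1455]
contact_force: [-0.7, 0.4, 0.9]
opening: 0.007
finger_force: 0.4
clock: 22.78
tool_pos: [0.4743, 0.3613, 0.1445]
contact_force: [-1.2, 0.3, 1.3]
opening: 0.003
finger_force: 0.6
clock: 23.02
tool_pos: [0.4745, 0.3613, 0.144]
contact_force: [-0.3, 1.1, 0.0]
opening: 0.004
finger_force: 0.5
clock: 23.28
tool_pos: [0.4746, 0.3613, 0.144]
contact_force: [-1.3, 0.4, 4.6]
opening: 0.003
finger_force: 2.5
```

```bash
(python3 -m jog '[[[0,0,0.0005,0,0,0],[0,0,0,0,0,0],[0,0,0,0,0,0]]]'; python3 -m jog '[[[0,0,-0.003,0,0,0],[0,0,-0.02,0,0,0],[0,0,-0.04,0,0,0],[0,0,-0.04,0,0,0],[0.04,-0.04,0,0,0,0],[0.05,-0.03,0,0,0,0],[0,0,0,0,0,0],[0,0,0,0,0,0]]]') | grep -v eef
python3 - <<'E'
from h import *
t=Cam("top"); s=Cam("scene")
a=np.hstack([cv2.resize(t.im[145:265,200:320],(400,400),interpolation=2),cv2.resize(s.im[165:285,230:350],(400,400),interpolation=2)])
cv2.imwrite("pics/c6.png",a[:,:,::-1])
E
```

```text
clock: 23.65
tool_pos: [0.4746, 0.3614, 0.1439]
contact_force: [-2.5, -1.1, 7.8]
opening: 0.006
finger_force: 4.2
clock: 24.65
tool_pos: [0.4067, 0.4517, 0.2458]
contact_force: [-0.3, -0.7, 0.9]
opening: 0.004
finger_force: 0.0
```

View pics/c6.png

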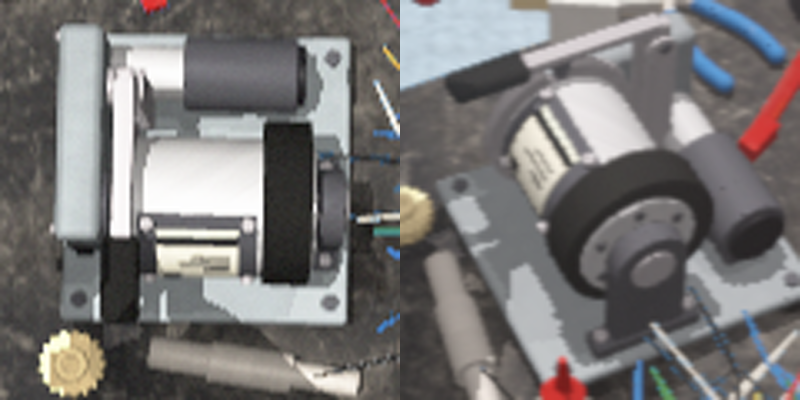

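The latch bar now lies level with its tongue in the flange, pad at (120,280) in the top view and (490,75) in the scene view. The pad stopped at z = 0.144, against an expected home height of 0.1435. The label faces front, the pinion and shaft look unmoved, and the arm is clear.

```bash
python3 -c "
from plant import *
print(finish_job())"
```

```text
the job is handed in; nothing more can be done
None
```

I rolled the drum until the label faced front and pressed the latch home. The pad stopped at z = 0.144 m, against 0.1435 m expected. The highest force I read on the tumbler was about 8 N. The arm was clear when I handed in at about 25 s; no verdict was returned.

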